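# Take the dial padlock off the battery chest

## Robot

A 6-joint arm with a two-finger parallel gripper is mounted at the origin on the work surface. World frame = base frame: x ahead of the robot, y to its left, z up, the work surface at z = 0. Lengths are in m, angles in degrees, forces in N, time in s.
With the tool pointing down it reaches from about 0.3 to 0.75 m from the base axis. Payload 8.5 kg.
Tool frame: the origin (TCP) lies between the finger pads; the fingertips stand 25 mm ahead of it and the grasp point (between the pads) lies 6 mm ahead of it; x points along the fingers, y is the direction in which the jaws open and shut, and the axes are right-handed (so a half turn about x gives the same grasp; the last joint's range is limited). The gripper opens to 85 mm and grips with 20 to 120 N. Pads are 22 mm wide; open, the fingers measure 114 mm over their backs; the gripper's body (76 mm by 85 mm) begins 54 mm behind the grasp point. The pads swing forward as they close: fully open they stand 13 mm farther back than shut.
Start: joints at [-82.409, 21.807, 74.336, -0, 83.858, -12.336], TCP at [0.187, -0.517, 0.256] pointing down, gripper open.
Joint ranges: [-178.18, 178.18], [-50.72, 133.34], [12.68, 142.11], [-81.47, 261.47], [9.98, 163.14], [-165.26, 165.26]. Speed limits (degrees/s): [136.94, 136.94, 180, 180, 180, 180].

## Interface

Orientations are given as a 3x3 rotation matrix whose columns are the frame's x, y, z axes.
In Python, from rig import sensors, get_image, workorder gives the robot as it stands.
- The arm moves only by the tool arm_command, never from a script. Its argument "plan" is a list that holds one entry, the list of rows, each a list of 6 numbers: the shift along the tool's x, y, z in units of 25 mm (1.0 is 25 mm), then the turn, a rotation vector about the tool's x, y, z in units of 6 degrees (1.0 is 6 degrees). In form: [[[dx, dy, dz, ax, ay, az], ...]]. A call has 1 to 10 rows; each row is the pose to reach, as a shift and turn from the pose commanded when the call began, along the tool's axes at that moment; what a row does not reach only later rows make up. A row lasts 1/10 s, in which the tool goes at most 50 mm and 8.59 degrees, less where a joint would pass 70% of its speed; a pose out of reach is approached as far as the arm can. A call with a gripper value outside its range is refused whole. "jaw" is the closure, from 0 (fully open) to 1 (shut), set as the call begins (left out, the last holds). The fingers move at their own pace and stop on an object; "newtons" is the grip in N (left out, the last holds). Time passes only in rows, so rows that repeat a pose let the fingers close. It gives the time, the measured TCP pose, the force and the opening at its end, in the units of the state.
- sensors.observe(): the state, without advancing time (a new reading comes with each control period).
- get_image(name): name is "scene" or "side" or "wrist"; returns a dict with "img" (384x512x3 uint8, red, green, blue), "fx", "fy", "cx", "cy" (pixels), "T" (4x4, takes a point from camera to world coordinates). Camera axes: x right, y up, looking along -z (the intrinsics and any distortion apply to the point x, -y, -z); pixel columns grow to the right and rows downward; lengths in m; the calibration is good to about 2 mm. A picture is of the moment at which its call begins. There is no depth.
- workorder.close_job(): hands the job in, once; it reports no verdict.
The state is a dict: "time_s": time; "q": joint angles; "qvel": joint speeds; "joint_efforts": joint torques, N m; "position": TCP position; "tool_rot": TCP orientation; "ft_force": force on the tool from outside, world axes, zero at the start; "wrist_torque": the same for the moment, N m; "grip_width": finger opening in m.
Only numpy, scipy, OpenCV 4.12 (cv2) and the standard library are available. Lean on these libraries where they do the work, as an engineer would, in place of code of your own. Each camera call takes 0.05 s, during which the arm holds its last target. There are 200 camera calls.

## Task

The red battery chest is shut by a dial padlock lying on its lid, and a colleague has already dialled the first numbers: turn the dial clockwise, click by click, until its yellow line stands at the red mark, never on past the mark. Then draw the lock's body straight away from the staple until the shackle is fully out, unhook the open lock from the staple and lift it clear. Finish while holding the open lock in the gripper, still and level with its dial uppermost, at least 10 cm above the lid; leave everything else where it is.

Things in the scene. Friction and masses are not known exactly. Their poses are not given: they have to be found in the camera images.
- lock_center (a point): centre of the padlock's silver body, half-way up: a block 56 mm long (own x) x 50 mm wide (own y) x 28 mm thick (own z, up), about 0.43 kg in all, loose, lying flat on the chest lid. Own +x points to the bow of its shackle. Grip the body across the two flat sides 50 mm apart
- lock: the padlock: origin at the middle of the body's underside, axes as lock_center. Its U-shackle is an 8 mm steel bar at half the body's thickness, leaving the end at x = +28 mm; the long leg at y = -15 mm stays in the body, the short leg at y = +15 mm reaches 9 mm into it when shut
- shackle_bow (a point): middle of the shackle's bow (bar centre); moves with the shackle. Shut, it lies 28 mm beyond the body's end, the inside of the bow 24 mm beyond it
- dial_knob (a point): middle of the black ribbed knob: 24 mm across, 15 mm high, upright axis, 3 mm to -x of the middle of the body and 25.5 mm above lock_center. It stands from 32 to 47 mm above the lid on a black dial plate 42 mm across, and may be gripped at any yaw
- dial_line (a point): outer part of the dial's yellow line, on the dial plate 16.5 mm from the knob's axis; turns with the dial. The red mark it must meet is on the body's top, from the knob's axis towards own +x. The other dial lines, one every 30 degrees, are thin and white; a second piece of the yellow line is on the knob's top
- dial (a joint): angle of the dial (rad), growing clockwise seen from above: 0 = yellow line at the red mark; at the start -3.14 to -1.57 (six to three clicks short). A spring detent clicks every 0.5236 rad (30 degrees, about 0.035 N m) and centres the released dial on the nearest click; no end stop. Off its number the shackle gives only 2 mm
- shackle (a joint): how far the shackle is out of the body (m): 0 shut, 0.024 fully out. With the dial within about 0.12 rad of 0 it slides out against some 4 N of friction, and stays where it is left. Fully out, a 15 mm gap is open between the short leg's tip and the body's end
- staple (a point): middle of the staple's eye, 14 mm above the lid; axes as the chest's. The staple is an upright steel plate 26 mm wide, 5 mm thick (along the lock's x), 30 mm high, fixed to the chest. Its eye, 14 mm wide and 22 mm high from the lid, holds the lock's short leg: at the start it is 33.5 mm to +x and 15 mm to +y of lock_center in the lock's axes
- chest: red steel battery chest, fixed, 268 x 388 mm, lid top 116 mm above the table; origin under its middle, on the table. The lock lies along its front edge, own x along the chest's y. Drawn to its own -x, the lock goes 12 to 18 mm before the bow catches the staple, then 24 mm as the shackle comes out; moved back until the staple stands in the 15 mm gap, it lifts straight up
- mecanum_wheel: bystander: black and yellow mecanum wheel, 76 mm across, 38 mm high, lying flat on the chest lid; origin at the centre of its underside
- motor: bystander: small brushless motor standing on the chest lid, 42 mm across, 54 mm high with its shaft; origin at the centre of its underside
- wedge_bot: bystander: small two-wheeled grey wedge robot on the table, about 200 x 170 x 60 mm; origin at its underside
- thread_jar: bystander: white jar with a blue cap, 52 mm across, 62 mm high, standing on the table; origin at the centre of its underside
- hex_driver: bystander: orange-handled driver, 190 mm long, lying on the table; origin at its middle
- tool_battery: bystander: black power-tool battery pack, 74 x 112 x 62 mm, on the table; origin at the centre of its underside
- channel: bystander: punched aluminium channel, 160 x 48 x 32 mm, on the table; origin at the centre of its underside
There are look-alikes about, which are no part of the job. What is shaped like the lock but turquoise is not meant.

How it is judged (in metres and radians):
On the way, in this order (a step that is already met when the one before it is completed fails the run):
1. the dial stands on its last number, the shackle still shut (value of joint dial between -0.2 and 0.2 rad and value of joint shackle below 0.005 m), for 0.2 s.
2. the shackle is pulled fully out with the lock still at the staple (value of joint shackle above 0.019 m and horizontal distance between lock_center and staple below 0.1 m), for 0.1 s.
At the end, for the whole second after the job is handed in: the open lock (shackle more than 19 mm out) is held by the fingers and by nothing else, still, within 20 degrees of level with its dial up, its centre more than 210 mm above the table (94 mm above the lid) (height (world z) of lock_center above 0.21 m and value of joint shackle above 0.019 m and angle between lock_center's own z axis and vertical below 0.35 rad and contact force between lock and the fingers above 1 N and contact force between lock and chest below 0.2 N and linear speed of lock below 0.05 m/s); the arm keeps its last pose, push and grip.
It fails at once if the dial is turned on past its last number (more than 26 degrees) (value of joint dial above 0.45 rad).
It fails at once if the dial is turned anticlockwise, well away from its number (value of joint dial below -3.9 rad).
It fails at once if a bystander is moved more than 30 mm (distance of any of mecanum_wheel, motor, wedge_bot, thread_jar, hex_driver, tool_battery, channel from where it was at the start of the episode above 0.03 m).
It also fails if it takes over 67 s, if anything falls off the work surface, if the arm or the gripper's body presses on something with over 40 N, if the wrist force passes 120 N, or if a joint passes its speed limit or range.

## Working session

There is one attempt and no reset: what is moved stays moved. The work goes in short steps, Python scripts to look and compute and a tool call to move; the robot and the scene stay as the last step left them, time stands still between calls to the robot, and variables do not carry over. Pictures are saved under pics/ and viewed, about 8 in all and at most 12, crops included, and the job is handed in when it is done.

Besides the shell and the picture viewer there is one more tool, called as name([rows], argument=value, ...), one row to a line, values as JSON. arm_command: Moves the arm, as the interface text tells. Its arguments: {"type":"object","properties":{"plan":{"type":"array","items":{"type":"array","items":{"type":"array","items":{"type":"number"}}}},"jaw":{"type":"number"},"newtons":{"type":"number"}},"required":["plan"]}

```bash
mkdir -p pics
cat > h.py <<'E'
import numpy as np, cv2
from rig import sensors, get_image, workorder
def save(cam,fn,crop=None,s=1):
    d=get_image(cam); im=d["img"][:,:,::-1]
    np.savez("pics/"+fn+".npz",**{k:np.array(v) for k,v in d.items()})
    if crop: x0,y0,x1,y1=crop; im=im[y0:y1,x0:x1]
    cv2.imwrite("pics/"+fn+".png",cv2.resize(im,None,fx=s,fy=s,interpolation=cv2.INTER_CUBIC)); return d
def ray(d,u,v):
    T=np.array(d["T"]); r=np.array([(u-d["cx"])/d["fx"],-(v-d["cy"])/d["fy"],-1.])
    return T[:3,3],T[:3,:3]@r
def atz(d,u,v,z):
    o,r=ray(d,u,v); return o+r*(z-o[2])/r[2]
def proj(d,p):
    T=np.array(d["T"]); c=T[:3,:3].T@(np.array(p)-T[:3,3]); return d["cx"]+d["fx"]*c[0]/-c[2], d["cy"]-d["fy"]*c[1]/-c[2]
E
python3 - <<'E'
from h import *
a=save("scene","s0"); b=save("wrist","w0"); 
im=np.hstack([cv2.imread("pics/s0.png"),cv2.imread("pics/w0.png")])
cv2.imwrite("pics/c0.png",cv2.resize(im,(800,300)))
o=sensors.observe(); print(o["position"],o["tool_rot"],o["grip_width"],o["time_s"]); print(a.keys())
for d in(a,b): print(d["fx"],d["cx"],d["cy"],np.round(d["T"],3))
E
```

```text
[ 0.18743533 -0.51682776  0.25578413] [[-1.60986447e-04  3.40844430e-01 -9.40119699e-01]
 [ 1.26740546e-03 -9.40118887e-01 -3.40844352e-01]
 [-9.99999184e-01 -1.24638416e-03 -2.80641692e-04]] 0.08527236967030302 0.1
dict_keys(['img', 'fx', 'fy', 'cx', 'cy', 'T'])
365.2805402183561 254.7511698696908 195.23363790746924 [[ 0.837 -0.453  0.307  0.856]
 [ 0.547  0.691 -0.472 -0.484]
 [ 0.002  0.563  0.826  0.995]
 [ 0.     0.     0.     1.   ]]
328.00408395669484 253.63636172035686 192.6629850086658 [[ 0.342  0.894  0.289  0.261]
 [-0.94   0.325  0.105 -0.491]
 [ 0.    -0.307  0.952  0.372]
 [ 0.     0.     0.     1.   ]]
```

View pics/s0.png

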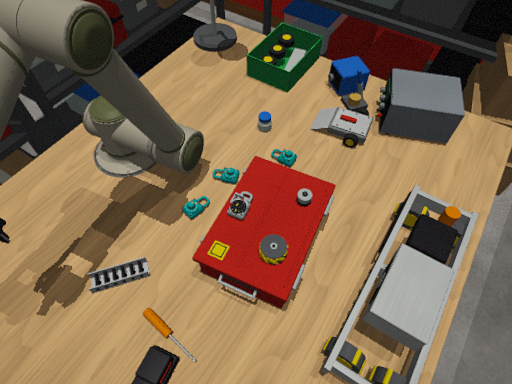

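Lock candidates: the silver one on the red lid at about (238,206), and turquoise look-alikes at (229,175), (285,157) and (196,207). The silver one fits because it lies on the red chest's lid. I'll enlarge it to confirm.

Run:
```python
from h import *
d=dict(np.load("pics/s0.npz"))
im=d["img"][180:230,205:275,::-1]; cv2.imwrite("pics/s0c.png",cv2.resize(im,None,fx=10,fy=10,interpolation=cv2.INTER_CUBIC))
print(atz(d,238,206,.144), atz(d,239,207,.144))
for c in [(258,160),(335,182),(199,262),(270,298)]: print(c,atz(d,*c,.116))
```

```text
[ 0.52083545 -0.05340007  0.144     ] [ 0.52500274 -0.05458279  0.144     ]
(258, 160) [0.46530065 0.13490802 0.116     ]
(335, 182) [0.70387284 0.18945271 0.116     ]
(199, 262) [ 0.52309945 -0.23606221  0.116     ]
(270, 298) [ 0.72681331 -0.2159184   0.116     ]
```

View pics/s0c.png

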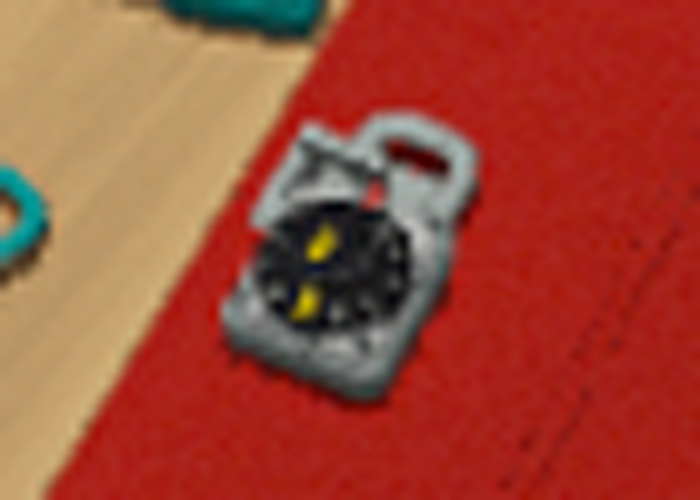

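The crop confirms it. It's silver, with the bow pointing roughly world +y and the red mark at crop (375,193). The yellow line points away from the mark, with its outer piece at (307,303). I'm moving above it.

arm_command([
  [[-0.1,-1.29,-1.86,-1.3,0,0],[-0.1,-2.58,-3.72,-2.6,0,0],[-0.2,-3.87,-5.58,-3.9,0,0],[-0.2,-5.16,-7.44,-5.2,0,0],[-0.3,-6.45,-9.3,-6.5,0,0],[-0.4,-7.74,-11.16,-7.8,0,0],[-0.5,-9.03,-13.02,-9.1,0,0],[-0.6,-10.32,-14.88,-10.4,0,0],[-0.6,-11,-15.8,-11.7,0,0],[-0.6,-11.4,-16.4,-13,0,0]],
])

```text
time_s: 1.1
position: [0.4765, -0.1073, 0.2713]
tool_rot: [[-0.0, 0.99, 0.144], [-0.0, 0.144, -0.99], [-1.0, -0.0, -0.0]]
ft_force: [0.3, -1.2, 0.0]
grip_width: 0.0857
```

arm_command([
  [[0,0.9,-0.9,-1.35,0,0],[0,1.82,-1.84,-2.7,0,0],[0,1.82,-1.84,-4.05,0,0],[0,1.82,-1.84,-5.4,0,0],[0,1.82,-1.84,-6.75,0,0],[0,1.82,-1.84,-8.1,0,0],[0,1.82,-1.84,-9.45,0,0],[0,1.82,-1.84,-10.8,0,0],[0,1.82,-1.84,-12.15,0,0],[0,1.82,-1.84,-13.5,0,0]],
])

```text
time_s: 2.1
position: [0.5143, -0.0575, 0.271]
tool_rot: [[-0.001, 0.013, 1.0], [0.0, 1.0, -0.013], [-1.0, 0.0, -0.001]]
ft_force: [-0.0, 0.5, -0.0]
grip_width: 0.0854
```

Run:
```python
from h import *
d=save("wrist","w1",None,1.5); o=sensors.observe(); print(o["position"],np.round(o["tool_rot"],3),o["q"])
print(proj(d,[.515,-.055,.16]), np.round(d["T"],3))
```

```text
[ 0.51435743 -0.05748226  0.27100344] [[-0.001  0.006  1.   ]
 [ 0.     1.    -0.006]
 [-1.     0.    -0.001]] [-1.94998787e+01  1.79460382e+01  7.77933813e+01  2.42945552e-03
  8.43074000e+01 -1.09160137e+02]
(np.float64(258.2320312745909), np.float64(200.51688449999412)) [[ 0.012 -0.952 -0.306  0.436]
 [ 1.     0.011  0.005 -0.057]
 [-0.001 -0.306  0.952  0.388]
 [ 0.     0.     0.     1.   ]]
```

View pics/w1.png

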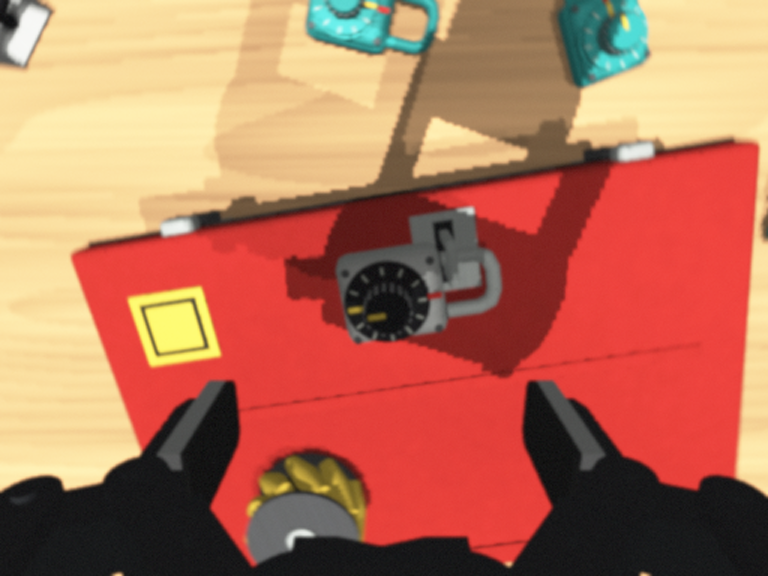

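The picture shows the lock at plate centre (387,300), mark (437,296), yellow outer line (354,310) and knob-top line (377,317). The staple is at about (445,235), with the bow to the right.

Run:
```python
from h import *
d=dict(np.load("pics/w1.npz"))
im=d["img"][125:240,215:345,::-1]; cv2.imwrite("pics/w1c.png",cv2.resize(im,None,fx=6,fy=6,interpolation=cv2.INTER_CUBIC))
f=lambda u,v,z: np.round(atz(d,u/1.5,v/1.5,z),4)
print("plate",f(387,300,.147),"mark",f(437,296,.145),"yel",f(354,310,.148),"knobyel",f(377,317,.163))
```

```text
plate [ 0.5191 -0.0551  0.147 ] mark [ 0.5179 -0.029   0.145 ] yel [ 0.524  -0.0722  0.148 ] knobyel [ 0.5223 -0.0601  0.163 ]
```

View pics/w1c.png

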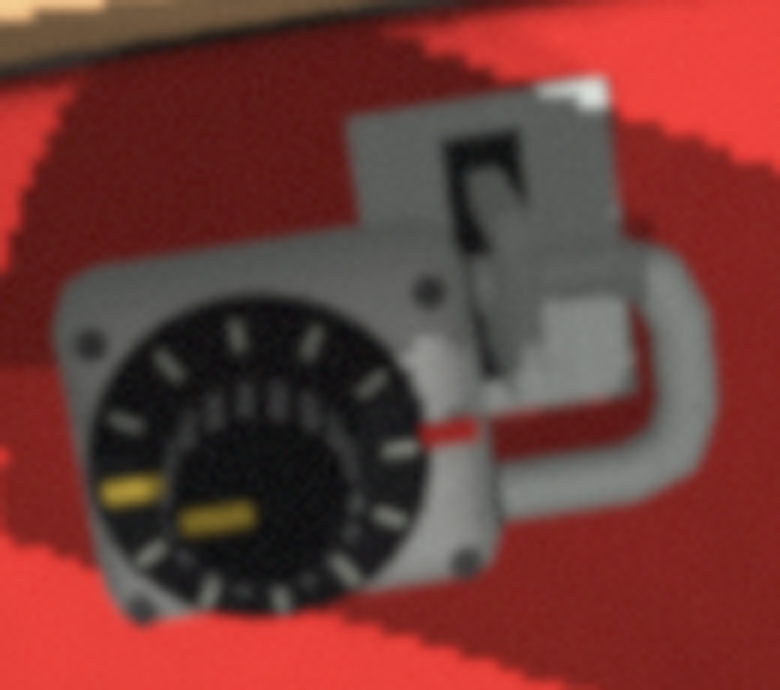

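Counting clockwise from the yellow line at crop (130,490) to the mark at (448,433), it's six ticks. So the dial stands at -180°. I'm going down to the knob with the jaws half closed.

arm_command([
  [[1.5,0.1,0.18,0,0,0],[2.9,0.1,0.18,0,0,0],[2.9,0.1,0.18,0,0,0],[2.9,0.1,0.18,0,0,0],[2.9,0.1,0.18,0,0,0],[3.2,0.1,0.18,0,0,0],[3.5,0.1,0.18,0,0,0],[3.7,0.1,0.18,0,0,0],[3.8,0.1,0.18,0,0,0],[3.8,0.1,0.18,0,0,0]],
], jaw=0.5, newtons=30)

```text
time_s: 3.15
position: [0.5189, -0.0551, 0.1759]
tool_rot: [[-0.001, 0.019, 1.0], [0.0, 1.0, -0.019], [-1.0, 0.0, -0.001]]
ft_force: [-1.5, -0.2, -0.4]
grip_width: 0.0425
```

Run:
```python
from h import *
d=save("wrist","w2",(180,100,360,300),3); o=sensors.observe(); print(o["position"],o["ft_force"],o["grip_width"])
```

```text
[ 0.5190486  -0.05513625  0.17626162] [-0.81085326  0.38688801  0.65069175] 0.04264100062558613
```

View pics/w2.png

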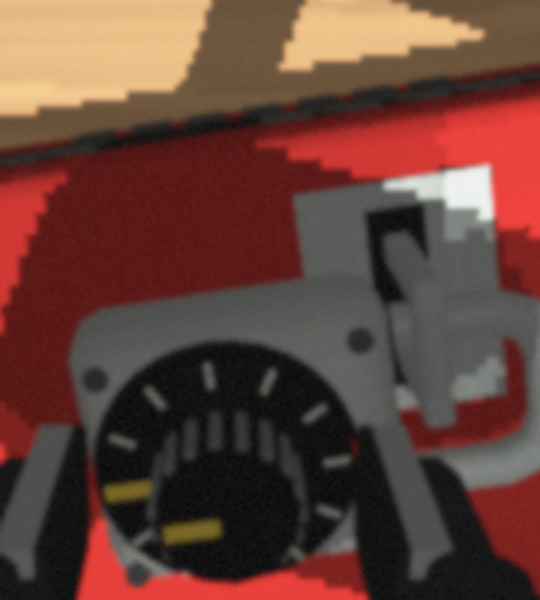

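The fingers straddle the knob, the left pad edge at (85,430) and the right at (360,430), with the knob at about (230,500). Now closing.

arm_command([
  [[0,0,0,0,0,0],[0,0,0,0,0,0],[0,0,0,0,0,0],[0,0,0,0,0,0],[0,0,0,0,0,0]],
], jaw=1, newtons=30)

```text
time_s: 3.7
position: [0.5192, -0.0549, 0.1768]
tool_rot: [[0.001, 0.019, 1.0], [0.0, 1.0, -0.019], [-1.0, 0.0, 0.001]]
ft_force: [-0.8, 3.1, 5.6]
grip_width: 0.022
```

arm_command([
  [[0,0,0,1,0,0],[0,0,0,2,0,0],[0,0,0,3,0,0],[0,0,0,4,0,0],[0,0,0,5,0,0],[0,0,0,6,0,0],[0,0,0,7,0,0],[0,0,0,8,0,0],[0,0,0,9,0,0],[0,0,0,10,0,0]],
])

```text
time_s: 4.7
position: [0.5196, -0.0547, 0.1768]
tool_rot: [[0.002, 0.877, 0.48], [0.001, 0.48, -0.877], [-1.0, 0.002, 0.0]]
ft_force: [2.5, 4.5, 4.1]
grip_width: 0.0223
```

Run:
```python
from h import *
d=save("side","sd0"); o=sensors.observe(); print(o["position"],o["ft_force"],o["grip_width"],o["q"])
u,v=proj(d,[.519,-.055,.16]);print(u,v)
d=save("wrist","w3",(130,130,390,330),3)
```

```text
[ 0.51957693 -0.05473828  0.17677629] [1.34215115 3.05177022 5.12968887] 0.02224235571416746 [-1.90412118e+01  2.32848914e+01  8.62124431e+01  7.00469297e-02
  7.04084900e+01 -4.74482774e+01]
267.02549288128733 189.08041608865528
```

View pics/w3.png

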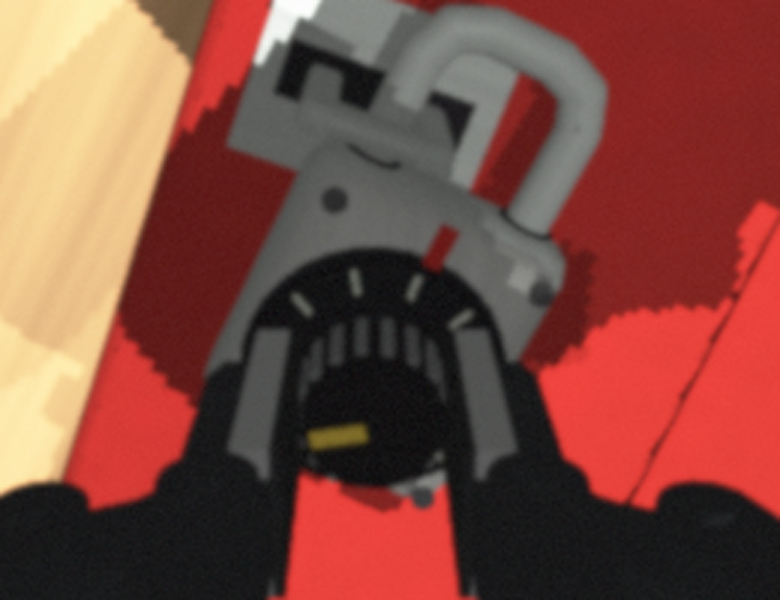

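The knob follows the fingers. The knob-top yellow line is at (338,436), the mark at (440,248), and a tick nearly in line with the mark. I'm turning the remaining 120°.

arm_command([
  [[0,0,0,1,0,0],[0,0,0,2,0,0],[0,0,0,3,0,0],[0,0,0,4,0,0],[0,0,0,5,0,0],[0,0,0,6,0,0],[0,0,0,7,0,0],[0,0,0,8,0,0],[0,0,0,9,0,0],[0,0,0,10,0,0]],
])

```text
time_s: 5.8
position: [0.52, -0.0558, 0.1768]
tool_rot: [[0.003, 0.856, -0.518], [-0.002, -0.518, -0.856], [-1.0, 0.003, -0.0]]
ft_force: [3.4, -0.4, 3.1]
grip_width: 0.0224
```

arm_command([
  [[0,0,0,1,0,0],[0,0,0,2,0,0],[0,0,0,3,0,0],[0,0,0,4,0,0],[0,0,0,5,0,0],[0,0,0,6,0,0],[0,0,0,7,0,0],[0,0,0,8,0,0],[0,0,0,9,0,0],[0,0,0,10,0,0]],
])

```text
time_s: 6.8
position: [0.5194, -0.0567, 0.1768]
tool_rot: [[0.001, -0.021, -1.0], [-0.004, -1.0, 0.021], [-1.0, 0.004, -0.001]]
ft_force: [-0.8, -5.0, 4.9]
grip_width: 0.0225
```

arm_command([
  [[0,0,0,0,0,0],[0,0,0,0,0,0],[0,0,0,0,0,0],[-0.6,0,0,0,0,0],[-1.5,0,0,0,0,0],[-2.5,0,0,0,0,0],[-4,0,0,0,0,0],[-4,0,0,0,0,0]],
], jaw=0.4)

```text
time_s: 7.6
position: [0.5203, -0.0554, 0.2806]
tool_rot: [[0.008, -0.017, -1.0], [-0.003, -1.0, 0.017], [-1.0, 0.003, -0.008]]
ft_force: [-0.8, -0.2, -0.8]
grip_width: 0.0514
```

Run:
```python
from h import *
o=sensors.observe(); print(o["position"],o["ft_force"],o["grip_width"],o["time_s"],np.round(o["tool_rot"],3))
d=save("wrist","w4",(150,80,350,230),4)
```

```text
[ 0.52025881 -0.05540539  0.28060572] [-0.83633437 -0.21804697 -0.77540807] 0.051448690756862814 7.6 [[ 0.008 -0.017 -1.   ]
 [-0.003 -1.     0.017]
 [-1.     0.003 -0.008]]
```

View pics/w4.png

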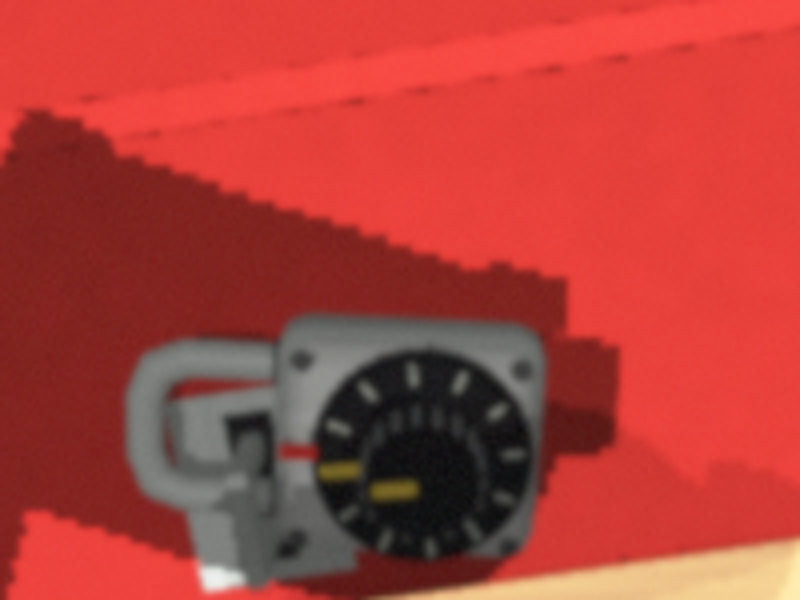

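Zoomed view: the body has yawed slightly clockwise. The yellow line (340,471) is close to the mark (300,452), so I'll measure the angles.

Run:
```python
from h import *
d=dict(np.load("pics/w4.npz"))
f=lambda u,v,z: atz(d,150+u/4,80+v/4,z)[:2]
a=lambda p,q: np.degrees(np.arctan2(*(q-p)[::-1]))
S=[f(302,360,.144),f(522,370,.144),f(290,545,.144),f(508,548,.144)]
print("screws",np.round(S,4), a(S[1],S[0]),a(S[3],S[2]))
c=np.mean(S,0);print("centre",c)
y=f(340,471,.148);t=f(512,455,.148);print("yellow line",a(t,y),"tick pairs", a(f(502,497,.148),f(338,427,.148)), a(f(498,412,.148),f(350,515,.148)),"perp",a(f(413,375,.148),f(430,548,.148)),"axis",(y+t)/2)
print("mark", f(300,452,.144), a((y+t)/2,f(300,452,.144)))
```

```text
screws [[ 0.5375 -0.0348]
 [ 0.5347 -0.0784]
 [ 0.4982 -0.0306]
 [ 0.4967 -0.0759]] 86.36339019042255 88.15428574416116
centre [ 0.5167874  -0.05491993]
yellow line 94.60450338950308 tick pairs 64.88128084353458 125.28000938622891 perp -175.47406701800602 axis [ 0.51688661 -0.05901039]
mark [ 0.51837247 -0.03356133] 86.65854747287446
```

The dial is about 7.5° short of the mark (line at 94.7°, body axis about 87°), which is marginal for opening. I'm re-gripping the knob and nudging it 9° clockwise.

arm_command([
  [[1.5,0.12,0.12,0,0,0],[3,0.12,0.12,0,0,0],[3.6,0.12,0.12,0,0,0],[4,0.12,0.12,0,0,0],[4.03,0.12,0.12,0,0,0],[4.03,0.12,0.12,0,0,0]],
])

```text
time_s: 8.25
position: [0.5162, -0.0581, 0.1758]
tool_rot: [[0.0, -0.018, -1.0], [-0.0, -1.0, 0.018], [-1.0, 0.0, -0.0]]
ft_force: [0.1, -0.2, 0.6]
grip_width: 0.0509
```

arm_command([
  [[0,0,0,0,0,0],[0,0,0,0,0,0],[0,0,0,0,0,0],[0,0,0,0,0,0],[0,0,0,0.5,0,0],[0,0,0,1,0,0],[0,0,0,1.5,0,0],[0,0,0,1.5,0,0]],
], jaw=1)

```text
time_s: 9.05
position: [0.5163, -0.0579, 0.1765]
tool_rot: [[0.002, -0.176, -0.984], [-0.0, -0.984, 0.176], [-1.0, -0.0, -0.002]]
ft_force: [-1.2, 3.0, 6.2]
grip_width: 0.0219
```

arm_command([
  [[0,0,0,0,0,0],[0,0,0,0,0,0],[0,0,0,0,0,0],[0,0,0,0,0,0],[-0.3,0,0,0,0,0],[-1.5,0,0,0,0,0],[-3,0,0,0,0,0],[-4,0,0,0,0,0],[-4,0,0,0,0,0],[-4,0,0,0,0,0]],
], jaw=0.4)

```text
time_s: 10.05
position: [0.5158, -0.058, 0.2758]
tool_rot: [[0.0, -0.175, -0.985], [-0.0, -0.985, 0.175], [-1.0, 0.0, -0.001]]
ft_force: [-0.1, 0.2, -0.2]
grip_width: 0.0513
```

Run:
```python
from h import *
o=sensors.observe(); print(o["position"],o["grip_width"],o["time_s"],np.round(o["tool_rot"],3))
d=save("wrist","w5",(150,80,350,230),4)
```

```text
[ 0.51584546 -0.05804176  0.27575939] 0.051324024193293856 10.05 [[ 0.    -0.175 -0.985]
 [-0.    -0.985  0.175]
 [-1.     0.    -0.001]]
```

View pics/w5.png

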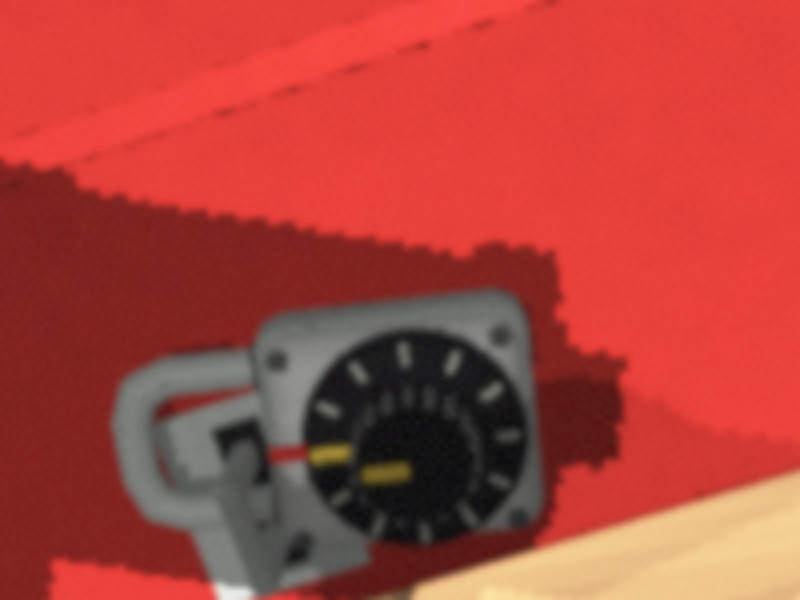

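The yellow line (330,455) now sits on the mark (290,455). Next I'm measuring the body pose.

Run:
```python
from h import *
d=dict(np.load("pics/w5.npz"))
f=lambda u,v,z: atz(d,150+u/4,80+v/4,z)[:2]
a=lambda p,q: np.degrees(np.arctan2(*(q-p)[::-1]))
S=[f(277,360,.144),f(502,335,.144),f(297,547,.144),f(520,518,.144)]
print(np.round(S,4), a(S[1],S[0]),a(S[3],S[2]),"c",np.mean(S,0))
y=f(330,455,.148);t=f(509,436,.148);print("yellow",a(t,y),"axis",(y+t)/2)
print("staple top-ish", f(245,440,.130))
```

```text
[[ 0.5374 -0.0358]
 [ 0.5346 -0.0796]
 [ 0.4983 -0.0317]
 [ 0.4966 -0.0774]] 86.43786138820107 87.86820174879394 c [ 0.51673365 -0.05611251]
yellow 86.29511555073175 axis [ 0.51658599 -0.06018448]
staple top-ish [ 0.51851338 -0.02354545]
```

The dial is on its number: line at 86.3°, body at 87.2°. Body centre is about (0.517,-0.0565). I'm turning the tool to grip the body's sides.

arm_command([
  [[0,-0.07,-0.03,-1.3,0,0],[0,-0.07,-0.03,-2.6,0,0],[0,-0.07,-0.03,-4,0,0],[0,-0.07,-0.03,-5.4,0,0],[0,-0.07,-0.03,-6.8,0,0],[0,-0.07,-0.03,-8.2,0,0],[0,-0.07,-0.03,-9.6,0,0],[0,-0.07,-0.03,-11,0,0],[0,-0.07,-0.03,-12.4,0,0],[0,-0.07,-0.03,-12.4,0,0]],
], jaw=0)

```text
time_s: 11.1
position: [0.5167, -0.0564, 0.2744]
tool_rot: [[-0.002, 0.902, -0.432], [0.001, -0.432, -0.902], [-1.0, -0.003, 0.0]]
ft_force: [0.7, -0.0, 0.0]
grip_width: 0.0853
```

arm_command([
  [[0.5,0,0,-1,0,0],[1.5,0,0,-2.4,0,0],[2.5,0,0,-3.8,0,0],[3.5,0,0,-3.8,0,0],[4.3,0,0,-3.8,0,0],[4.3,0,0,-3.8,0,0]],
])

```text
time_s: 11.7
position: [0.5157, -0.0561, 0.1653]
tool_rot: [[-0.006, 0.999, -0.054], [0.002, -0.054, -0.999], [-1.0, -0.006, -0.002]]
ft_force: [-1.4, -0.4, 0.0]
grip_width: 0.0856
```

Run:
```python
from h import *
o=sensors.observe(); print(o["position"],o["grip_width"],o["time_s"],np.round(o["tool_rot"],3),o["ft_force"])
d=save("wrist","w6",(100,120,400,345),2.6)
```

```text
[ 0.51565204 -0.05608404  0.16529103] 0.08558364076502373 11.7 [[-0.006  0.999 -0.054]
 [ 0.002 -0.054 -0.999]
 [-1.    -0.006 -0.002]] [-1.35746902 -0.36007628  0.02081331]
```

View pics/w6.png

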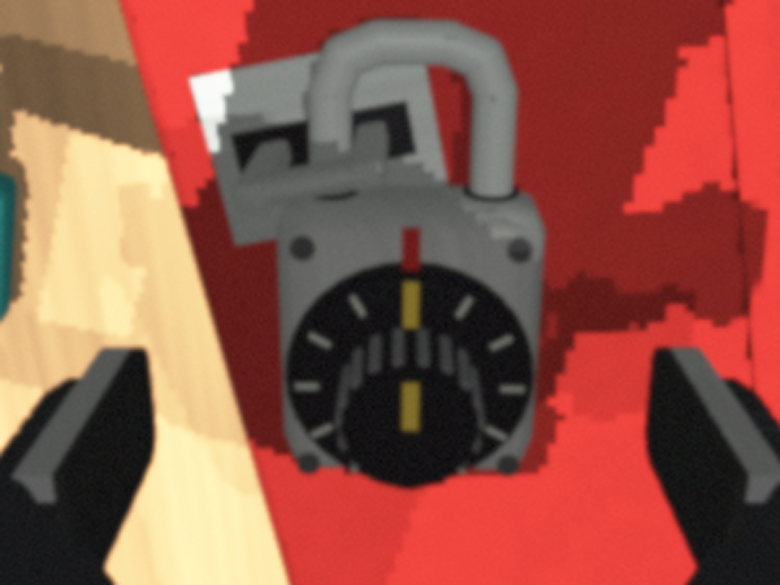

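The yellow line (411,305) is exactly at the red mark (411,248), and the fingers straddle the body evenly. I'm going down and gripping the body.

arm_command([
  [[0.4,0,0,0,0,0],[0.8,0,0,0,0,0],[0.9,0,0,0,0,0],[0.9,0,0,0,0,0]],
], newtons=60)

```text
time_s: 12.15
position: [0.5169, -0.0564, 0.1453]
tool_rot: [[-0.001, 0.999, -0.05], [0.0, -0.05, -0.999], [-1.0, -0.001, -0.0]]
ft_force: [0.2, -1.0, 0.5]
grip_width: 0.0854
```

arm_command([
  [[0,0,0,0,0,0],[0,0,0,0,0,0],[0,0,0,0,0,0],[0,0,0,0,0,0],[0,0,0,0,0,0],[0,0,0,0,0,0]],
], jaw=1, newtons=60)

```text
time_s: 12.75
position: [0.5172, -0.0565, 0.1462]
tool_rot: [[0.001, 0.999, -0.05], [-0.0, -0.05, -0.999], [-1.0, 0.001, 0.0]]
ft_force: [-1.6, 0.3, 5.1]
grip_width: 0.0488
```

arm_command([
  [[-0.04,0,0,-0.5,0,0],[-0.04,0.03,0,-1,0,0],[-0.04,0.06,-0.05,-1.5,0,0],[-0.04,0.06,-0.05,-2,0,0],[-0.04,0.06,-0.05,-2,0,0]],
])

```text
time_s: 13.25
position: [0.5188, -0.0551, 0.1462]
tool_rot: [[0.0, 0.987, 0.159], [0.001, 0.159, -0.987], [-1.0, 0.0, -0.001]]
ft_force: [2.0, 1.2, -4.9]
grip_width: 0.0489
```

arm_command([
  [[0,0,0.12,0,0,0],[0,0,0.24,0,0,0],[0,0,0.36,0,0,0],[0,0,0.48,0,0,0],[0,0,0.6,0,0,0],[0,0,0.72,0,0,0],[0,0,0.84,0,0,0],[0,0,0.84,0,0,0]],
])

```text
time_s: 14.05
position: [0.5218, -0.0764, 0.1465]
tool_rot: [[-0.0, 0.987, 0.158], [-0.0, 0.158, -0.987], [-1.0, -0.0, 0.0]]
ft_force: [1.9, 2.6, -4.7]
grip_width: 0.049
```

Force is low at about 3 N, so the shackle is sliding freely. I'll keep drawing and watch the force.

arm_command([
  [[0,0,0.1,0,0,0],[0,0,0.2,0,0,0],[0,0,0.3,0,0,0],[0,0,0.4,0,0,0],[0,0,0.4,0,0,0]],
])

```text
time_s: 14.55
position: [0.5234, -0.0864, 0.1465]
tool_rot: [[-0.0, 0.987, 0.158], [-0.0, 0.158, -0.987], [-1.0, -0.0, 0.0]]
ft_force: [1.0, 2.8, -3.6]
grip_width: 0.049
```

Run:
```python
from h import *
o=sensors.observe(); print(o["position"],o["grip_width"],o["time_s"],o["ft_force"])
d=save("wrist","w7",(130,60,370,290),2.6)
```

```text
[ 0.52343135 -0.08635419  0.14651216] 0.048981626538246545 14.55 [ 0.96202786  2.77407837 -3.62245986]
```

View pics/w7.png

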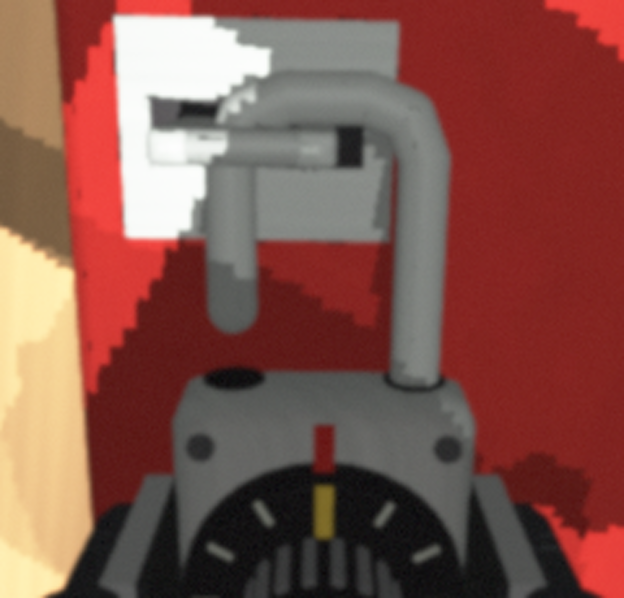

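The bow has caught on the staple and the shackle is coming out. The leg tip is at (232,333) and the body's hole at (235,378), giving a gap of about 8 of 15 mm. I'll continue in small steps.

arm_command([
  [[0,0,0.07,0,0,0],[0,0,0.14,0,0,0],[0,0,0.2,0,0,0],[0,0,0.2,0,0,0]],
])

```text
time_s: 15.0
position: [0.5242, -0.0911, 0.1465]
tool_rot: [[-0.0, 0.987, 0.159], [-0.0, 0.159, -0.987], [-1.0, -0.0, 0.0]]
ft_force: [-0.2, 2.9, -3.9]
grip_width: 0.0489
```

arm_command([
  [[0,0,0.04,0,0,0],[0,0,0.08,0,0,0],[0,0,0.08,0,0,0]],
])

```text
time_s: 15.3
position: [0.5245, -0.0929, 0.1465]
tool_rot: [[-0.0, 0.987, 0.159], [-0.0, 0.159, -0.987], [-1.0, -0.0, 0.0]]
ft_force: [-1.8, 3.9, -3.4]
grip_width: 0.0488
```

arm_command([
  [[0,0,0.04,0,0,0],[0,0,0.08,0,0,0],[0,0,0.08,0,0,0]],
])

```text
time_s: 15.6
position: [0.5245, -0.0935, 0.1463]
tool_rot: [[-0.001, 0.987, 0.159], [0.003, 0.159, -0.987], [-1.0, -0.001, -0.003]]
ft_force: [-1.2, 11.5, -4.0]
grip_width: 0.0486
```

The end stop is reached: force rises to 11.5 N and the arm lags. The shackle is fully out at about 42 mm of total draw. I'm moving back 38 mm so the staple stands in the gap.

arm_command([
  [[0,0,-0.15,0,0,0],[0,0,-0.35,0,0,0],[0,0,-0.55,0,0,0],[0,0,-0.75,0,0,0],[0,0,-0.95,0,0,0],[0,0,-1.15,0,0,0],[0,0,-1.35,0,0,0],[0,0,-1.5,0,0,0],[0,0,-1.56,0,0,0],[0,0,-1.56,0,0,0]],
])

```text
time_s: 16.6
position: [0.5186, -0.0561, 0.1465]
tool_rot: [[-0.0, 0.987, 0.159], [0.0, 0.159, -0.987], [-1.0, -0.0, -0.0]]
ft_force: [0.6, -0.5, -3.9]
grip_width: 0.0488
```

Run:
```python
from h import *
o=sensors.observe(); print(o["position"],o["grip_width"],o["time_s"],o["ft_force"])
d=save("wrist","w8",(130,20,370,250),2.6)
```

```text
[ 0.51858004 -0.05606418  0.14651751] 0.04879826311525646 16.6 [ 0.59080515 -0.54541599 -3.91837225]
```

View pics/w8.png

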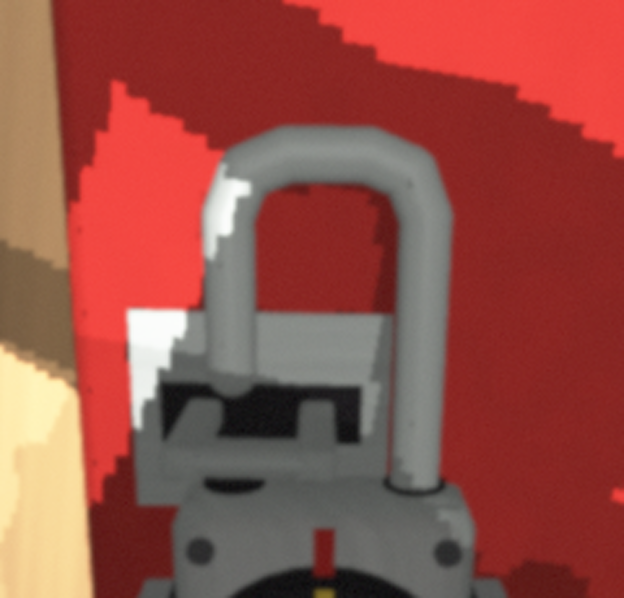

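The staple plate (bar at row 455) stands between the leg tip (232,395) and the body end (row 480), so it's in the gap. I'm lifting gently first.

arm_command([
  [[-0.15,0,0,0,0,0],[-0.3,0,0,0,0,0],[-0.45,0,0,0,0,0],[-0.6,0,0,0,0,0],[-0.6,0,0,0,0,0]],
])

```text
time_s: 17.15
position: [0.519, -0.0564, 0.1622]
tool_rot: [[0.001, 0.987, 0.159], [-0.0, 0.159, -0.987], [-1.0, 0.001, 0.001]]
ft_force: [0.5, -0.3, -4.4]
grip_width: 0.0488
```

arm_command([
  [[-0.4,0,0,0,0,0],[-0.9,0,0,0,0,0],[-1.5,0,0,0,0,0],[-2.3,0,0,0,0,0],[-3.1,0,0,0,0,0],[-3.9,0,0,0,0,0],[-4.3,0,0,0,0,0],[-4.4,0,0,0,0,0],[-4.4,0,0,0,0,0],[-4.4,0,0,0,0,0]],
])

```text
time_s: 18.15
position: [0.5184, -0.0562, 0.2706]
tool_rot: [[-0.002, 0.987, 0.159], [0.001, 0.159, -0.987], [-1.0, -0.002, -0.001]]
ft_force: [0.3, -0.4, -4.1]
grip_width: 0.0488
```

Run:
```python
from h import *
o=sensors.observe(); print(o["position"],np.round(o["tool_rot"],3),o["grip_width"],o["time_s"],o["ft_force"],np.abs(o["qvel"]).max())
a=save("wrist","w9"); b=save("side","sd9")
im=a["img"][20:250,130:370,::-1]; u,v=map(int,proj(b,[.52,-.03,.25]))
u=max(u,100);v=max(v,90); im2=b["img"][v-90:v+100,u-100:u+100,::-1]
cv2.imwrite("pics/c9.png",np.hstack([cv2.resize(im,(400,400)),cv2.resize(im2,(400,400))]))
```

```text
[ 0.51842112 -0.0562093   0.27059658] [[-0.002  0.987  0.159]
 [ 0.001  0.159 -0.987]
 [-1.    -0.002 -0.001]] 0.04878465183715856 18.15 [ 0.30370226 -0.3888088  -4.11190935] 0.23406982855858505
```

View pics/c9.png

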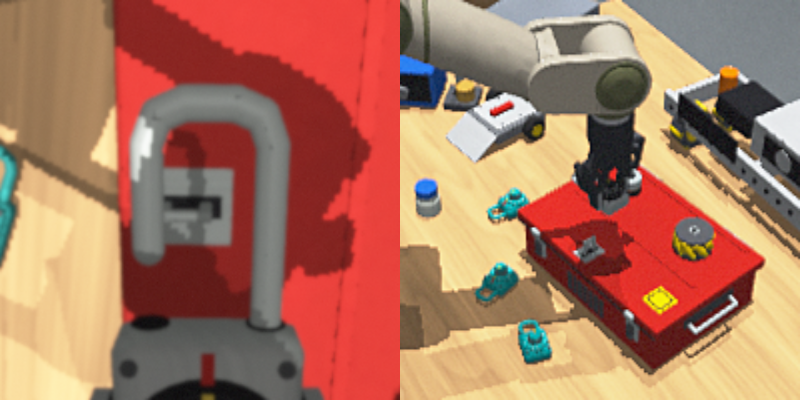

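The open lock is held clear above the staple and level, with the shackle fully out (leg tip at (148,258), body end at row 320). The staple is empty. I'm handing the job in.

```bash
python3 -c "
from rig import workorder
print(workorder.close_job())"
```

```text
the job is handed in; nothing more can be done
None
```

The padlock is open and off the staple, and the gripper is holding it still above the lid. I handed the job in at about 18 s of the 67 s; it reported no verdict.

- **Dial:** I turned it clockwise through its six clicks. It first stopped about 7.5° short because the lock body had turned with it on the lid. I regripped the knob and nudged it 9° more, and the close-up then showed the yellow line on the red mark.
- **Shackle:** I squared the body up and drew it out until the force rose to 11.5 N. That was after about 42 mm of total travel, which I took as fully out.
- **Unhooking:** I moved the lock back 38 mm so the staple stood in the gap, then lifted it straight up.

**Last checks:**
- The tool is at 0.271 m, so the lock's centre is about 0.25 m above the table (0.21 m needed).
- The tool points straight down, so the lock is level.
- The wrist carries 4.1 N, which matches the lock's weight alone.
- The grip is 60 N and the jaws are 48.8 mm apart, against the 50 mm body. The gripper reads 1–2 mm narrow throughout.
- The last pictures show the shackle well out and the staple empty. The bystanders in view look unmoved, though I did not measure their positions.

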